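Set out the gaming desk display

ROBOT

A 7-joint arm with a two-finger parallel gripper is mounted at the origin on the work surface. World frame = base frame: x ahead of the robot, y to its left, z up, the work surface at z = 0. Lengths are in m, angles in rad, forces in N, time in s.
With the tool pointing down it reaches from about 0.425 to 0.925 m from the base axis. Payload 6.8 kg.
Tool frame: the origin (TCP) lies at the very end of the fingers, on their centre line; the grasp point (between the pads) lies robot.pinch_z behind it (robot.pinch_z is the distance from the TCP to the grasp point, in m); z points along the fingers, y is the line along which they close (so a half turn about z gives the same grasp; the last joint's range is limited). The gripper opens to 85 mm and grips with 20 to 120 N. Pads are 22 mm wide; open, the fingers measure 114 mm over their backs; the gripper's body (76 mm by 85 mm) begins 54 mm behind the grasp point. The pads swing forward as they close: fully open they stand 13 mm farther back than shut.
Start: joints at [1.142, 0.477, 0.022, 1.555, -0.011, 1.109, -0.083], TCP at [0.213, -0.641, 0.231] pointing down, gripper open.
Joint ranges: [-2.96, 2.96], [-0.34, 2.1], [-1.41, 1.46], [0.24, 2.44], [-1.37, 4.51], [0.17, 1.92], [-2.96, 2.96]. Speed limits (rad/s): [2.39, 2.39, 3.14, 3.14, 3.14, 3.14, 3.14].

INTERFACE

Orientations are given as a rotation vector (axis times angle).
In Python, from cell import robot, cams gives the robot as it stands.
- The arm moves only by the tool drive_tool, never from a script. Its argument "commands" is one flat list of numbers, 6 for each row, row after row: the shift along the tool's x, y, z scaled (see below), then the turn, a rotation vector about the tool's x, y, z scaled (see below). A call has 1 to 5 rows; each row shifts and turns the commanded pose from where the row before left it, along the tool's axes as they then stand; what a row does not reach is not made up. The controller multiplies each number of a shift by 0.06 m and each number of a turn by pi/4 rad. A row lasts 1/8 s, in which the tool goes at most 62.5 mm and 10.7 degrees, less where a joint would pass 70% of its speed; a pose out of reach is approached as far as the arm can. A call with a number of a shift or a turn outside -1 to 1 is refused whole. A call with a gripper value outside its range is refused whole. "jaw" is the opening, from -1 (shut) to 1 (fully open), set as the call begins (left out, the last holds). The fingers move at their own pace and stop on an object; the grip force is fixed at half the most. Time passes only in rows, so rows that do not move let the fingers close. It gives the time, the measured TCP pose, the force, the opening and the grip force at its end, in the units of the state.
- robot.get_obs(): the state, without advancing time (a new reading comes with each control period).
- cams.grab_frame(name): name is "side" or "top"; returns a dict with "img" (384x512x3 uint8, red, green, blue), "K" (3x3 intrinsics, pixels), "k1" (the pictures are not rectified: a ray, as slopes to the right and down, at radius r is drawn at 1 + k1 r^2 times it, then the intrinsics apply), "eye" and "attitude" of the camera in the world. Camera axes: x right, y up, looking along -z (the intrinsics and any distortion apply to the point x, -y, -z); pixel columns grow to the right and rows downward; lengths in m; the calibration is good to about 2 mm. A picture is of the moment at which its call begins. There is no depth.
- robot.close_job(): hands the job in; it is judged then, once.
The state is a dict: "t": time; "joints": joint angles; "joint_vel": joint speeds; "effort": joint torques, N m; "ee_pos": TCP position; "ee_rot": TCP orientation; "contact_force": force on the tool from outside, world axes, zero at the start; "wrist_torque": the same for the moment, N m; "opening": opening from 0.0 (shut) to 1.0 (fully open); "grasp_force": force on a finger pad.
Only numpy, scipy, OpenCV 4.12 (cv2) and the standard library are available. Lean on these libraries where they do the work, as an engineer would, in place of code of your own. Each camera call takes 0.05 s, during which the arm holds its last target. There are 200 camera calls.

TASK

Set out the gaming desk: first stand the tin-shaped figurine case on the desk midway between the aluminium stand and the square speaker, in line with them, and then stand the little robot figurine upright on the middle of the case's lid. Put the succulent pot upright on the middle of the aluminium stand and the mouse on the middle of the mouse mat, its length squared up with the mat's front-to-back direction. Keep the pot upright all the way, and do not shift or knock over the drink can or the earbud case.

Things in the scene. Friction and masses are not known exactly. Their poses are not given: they have to be found in the camera images.
- case: Loose tin-shaped plastic figurine case: a closed plain cylinder, grey with a black band round the lid, diameter 62 mm, 62 mm tall, about 120 g, flat top. Origin: centre of its underside, z up. It is gripped across its diameter.
- figurine: Loose small toy robot of white plastic on a round black base 36 mm in diameter and 6 mm thick; 66 mm tall to the top of the head (plus a thin antenna of 8 mm that is only looks), about 60 g. Its square body, 26 mm front to back (x), spans heights 22 to 48 mm; with the arms it is 39 mm wide (y). The head above is 20 mm (x) by 22 mm (y). Best gripped on the body's front and back faces. Origin: centre of the base's underside, z up; it faces its own -x.
- pot: Loose white ceramic pot, a plain upright cylinder of diameter 64 mm and 60 mm tall, with a rigid green succulent on top inside the rim's outline, 92 mm tall in all, about 330 g. Origin: centre of its underside, z up. Gripped across the pot's diameter.
- mouse: Loose black computer mouse, 108 mm long (x, the nose with the grey wheel at +x), 60 mm wide (y), 36 mm tall, upright sides up to about 20 mm above its underside, about 100 g. Origin: centre of its underside, z up. Gripped across its 60 mm width.
- stand: Fixed silver aluminium stand, a low bridge-shaped riser 120 mm deep (x), 100 mm wide (y), flat top at 50 mm. Origin: centre of its footprint at desk height, z up. Its +y axis points to the speaker, whose centre is 240 mm away.
- speaker: Fixed black square speaker, 100 mm deep, 100 mm wide and 70 mm tall, standing beside the stand on the stand's +y side and parallel to it, leaving a gap of 140 mm. Origin: centre of its underside, z up.
- mat: Fixed grey rectangular cloth-faced mouse mat lying on the desk, 160 mm front to back (its x) by 180 mm wide (its y), 4 mm thick. Origin: centre of its underside, z up, x away from the robot.
- can: Loose closed drink can of bare aluminium, diameter 58 mm, 115 mm tall, about 330 g, standing on the desk to the left (+y) of the mat. A bystander: leave it where it is. Origin: centre of its underside.
- earbuds: Loose white rounded earbud case, 46 x 60 x 24 mm, about 50 g, lying on the desk to the left (+y) of the mat, in front of the can. A bystander: leave it where it is. Origin: centre of its underside.
Not all that is in view belongs to the job. Leave any red look-alike of the case alone.

How it is judged:
On the way, in this order (a step that is already met when the one before it is completed fails the run):
1. the figurine case stands on the desk midway between stand and speaker, let go and at rest (y of case in the frame of stand between 0.105 and 0.135 m and x of case in the frame of stand between -0.015 and 0.015 m and height (world z) of case between -0.006 and 0.006 m and angle between case's own z axis and vertical below 0.1 rad and linear speed of case below 0.01 m/s and angular speed of case below 0.15 rad/s and contact force between the fingers and case below 0.05 N), for 0.2 s.
2. the robot figurine stands on the lid of the placed case, let go and at rest (horizontal distance between figurine and case below 0.012 m and z of figurine in the frame of case between 0.058 and 0.066 m and angle between each of figurine, case's own z axis and vertical below 0.1 rad and linear speed of each of figurine, case below 0.01 m/s and angular speed of each of figurine, case below 0.15 rad/s and y of case in the frame of stand between 0.105 and 0.135 m and x of case in the frame of stand between -0.015 and 0.015 m and height (world z) of case between -0.006 and 0.006 m and contact force between the fingers and figurine below 0.05 N), for 0.2 s.
At the end, for the whole second after the job is handed in: Released, upright, at rest: case on the desk within 15 mm (along and across the row) of midway between stand and speaker; figurine on its lid within 12 mm of centre; pot on the stand and mouse on the mat, each within 15 mm of the middle; mouse within 0.22 rad of the mat's front-to-back direction (y of case in the frame of stand between 0.105 and 0.135 m and x of case in the frame of stand between -0.015 and 0.015 m and height (world z) of case between -0.006 and 0.006 m and angle between each of case, figurine, pot, mouse's own z axis and vertical below 0.1 rad and linear speed of each of case, figurine, pot, mouse below 0.01 m/s and angular speed of each of case, figurine, pot, mouse below 0.15 rad/s and horizontal distance between figurine and case below 0.012 m and z of figurine in the frame of case between 0.058 and 0.066 m and horizontal distance between pot and stand below 0.015 m and z of pot in the frame of stand between 0.045 and 0.055 m and horizontal distance between mouse and mat below 0.015 m and angle between the x axis of mouse and the x axis of mat, either way round below 0.22 rad and z of mouse in the frame of mat between 0 and 0.008 m); the robot touches nothing.
It fails at once if the pot is tipped by more than 0.6 rad (angle between pot's own z axis and vertical above 0.6 rad).
It fails at once if the drink can is shifted by more than 25 mm or knocked over (distance of can from where it was at the start of the episode above 0.025 m or angle between can's own z axis and vertical above 0.5 rad).
It fails at once if the earbud case is shifted by more than 25 mm (distance of earbuds from where it was at the start of the episode above 0.025 m).
It also fails if it takes over 125 s, if anything falls off the work surface, if the arm or the gripper's body presses on something with over 40 N, if the wrist force passes 120 N, or if a joint passes its speed limit or range.

## Working session

There is one attempt and no reset: what is moved stays moved. The work goes in short steps, Python scripts to look and compute and a tool call to move; the robot and the scene stay as the last step left them, time stands still between calls to the robot, and variables do not carry over. Pictures are saved under pics/ and viewed, at most 14 in all, crops included, and the job is handed in when it is done.

Besides the shell and the picture viewer there is one more tool, called after "Emit:" as name(argument=value, ...) on one line, values as JSON. drive_tool: Moves the arm, as the interface text tells. Its arguments: {"type":"object","properties":{"commands":{"type":"array"},"jaw":{"type":"number"}},"required":["commands"]}

```bash
ls; mkdir -p pics; python3 - <<'E'
from cell import robot,cams
import cv2
o=robot.get_obs();print({k:o[k] for k in('t','ee_pos','ee_rot','opening')},robot.pinch_z)
for n in('top','side'):
    f=cams.grab_frame(n);cv2.imwrite(f'pics/{n}0.png',f['img'][:,:,::-1]);print(n,f['K'],f['k1'],f['eye'],f['attitude'])
E
```

```text
pics
{'t': 0.0, 'ee_pos': array([ 0.21264599, -0.64001273,  0.23034479]), 'ee_rot': array([-3.09953723e+00, -5.01537920e-01,  6.63495464e-04]), 'opening': 0.9999786268477949} 0.0187
top [[414.83106236   0.         262.80890023]
 [  0.         414.83106236 191.87666615]
 [  0.           0.           1.        ]] -0.14532384004848165 [0.27007502 0.06128078 1.00471455] [ 0.17527808 -0.17348714 -1.57994134]
side [[468.90948909   0.         260.92214664]
 [  0.         468.90948909 191.4303748 ]
 [  0.           0.           1.        ]] 0.05811368030417629 [-0.00824057  0.96036808  0.70104608] [ 0.35328919 -1.30892988 -2.37409229]
```

View pics/top0.png

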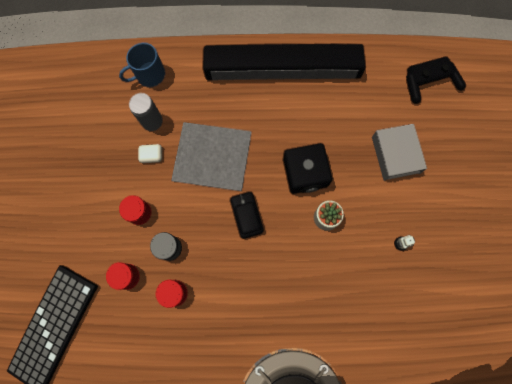

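View pics/side0.png

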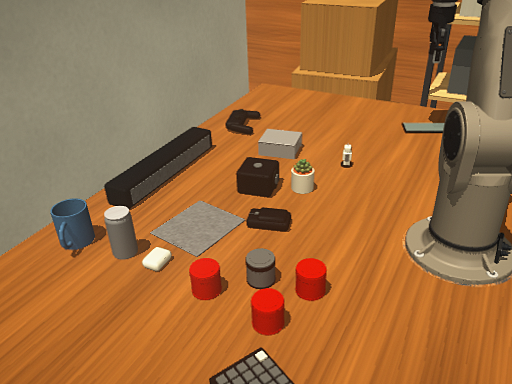

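```bash
cat > h.py <<'E'
import numpy as np,cv2
from scipy.spatial.transform import Rotation as R
from cell import robot,cams
def ray(f,uv):
    p=cv2.undistortPoints(np.array(uv,float).reshape(-1,1,2),f['K'],np.array([f['k1'],0,0,0,0.]),
      criteria=(3,50,1e-9)).reshape(-1,2)
    return R.from_rotvec(f['attitude']).apply(np.c_[p[:,0],-p[:,1],-np.ones(len(p))])
def plane(f,uv,z):
    d=ray(f,uv); e=np.array(f['eye']); return e+d*((z-e[2])/d[:,2])[:,None]
def proj(f,P):
    c=R.from_rotvec(f['attitude']).inv().apply(np.atleast_2d(P)-f['eye'])*[1,-1,-1]
    return cv2.projectPoints(c,np.zeros(3),np.zeros(3),f['K'],np.array([f['k1'],0,0,0,0.]))[0].reshape(-1,2)
def blobs(m,amin=40):
    n,l,s,c=cv2.connectedComponentsWithStats(m.astype(np.uint8))
    return [(l==i,s[i],c[i]) for i in range(1,n) if s[i][4]>=amin]
E
python3 - <<'E'
from h import *
f=cams.grab_frame('top');im=f['img'];hsv=cv2.cvtColor(im,cv2.COLOR_RGB2HSV);H,S,V=[hsv[:,:,i].astype(int) for i in range(3)]
print('grey')
for m,s,c in blobs((S<60)&(V>60),25):
    if s[1]>90 and s[1]<260:
        r=cv2.minAreaRect(np.argwhere(m)[:,::-1].astype(np.float32))
        print(s,c.round(1),np.round(r[0],1),np.round(r[1],1),round(r[2],1),im[m].mean(0).round())
print('dark')
for m,s,c in blobs((V<60),60):
    if s[1]>90 and s[1]<260: 
        r=cv2.minAreaRect(np.argwhere(m)[:,::-1].astype(np.float32))
        print(s,c.round(1),np.round(r[0],1),np.round(r[1],1),round(r[2],1))
im=cv2.resize(im[110:260,130:430],None,fx=2.6,fy=2.6,interpolation=cv2.INTER_CUBIC)
cv2.imwrite('pics/top1.png',im[:,:,::-1])
E
```

```text
grey
[129  93  23  22 382] [139.8 103.5] [139.5 103.5] [19.8 22.6] 45.0 [185. 177. 170.]
[ 172  123   79   68 4145] [211.5 156.2] [210.9 155.9] [71.4 59.8] 8.1 [114. 110. 104.]
[ 376  124   50   55 1917] [400.5 150.8] [400.6 150.4] [51.4 39.5] 74.6 [141. 135. 126.]
[139 144  22  19 370] [149.5 153.1] [149.5 153.1] [17.2 21.9] 86.2 [196. 199. 184.]
[303 159  11  11  81] [307.7 163.9] [307.7 163.9] [9.4 9.4] 63.4 [92. 91. 85.]
[315 202  27  28 131] [322.8 220.9] [325.2 218. ] [26.3 20.2] 46.6 [137. 132. 112.]
[151 233  25  26 525] [163.1 245.4] [163.  245.5] [25. 24.] 90.0 [120. 117. 108.]
[397 235  18  14 159] [405.8 241.4] [405.8 241.1] [11.6 15.7] 63.4 [160. 160. 143.]
dark
[135 102  28  29 439] [150.7 118.7] [150.7 118.3] [24.6 22.4] 53.1
[373 134  16  46 197] [379.9 157.2] [379.9 156.7] [46.3  4.8] 73.7
[ 283  143   50   51 1892] [307.1 168.8] [307.4 168.6] [47.2 44.4] 77.5
[ 230  192   34   47 1064] [246.9 215.3] [246.7 215.1] [44.8 25.1] 72.3
[134 203  17  22 136] [144.7 215.1] [144.5 215.1] [11.3 22.5] 30.1
[164 236  18  26 160] [175.7 250.3] [174.6 249.8] [13.1 24.9] 21.4
```

View pics/top1.png

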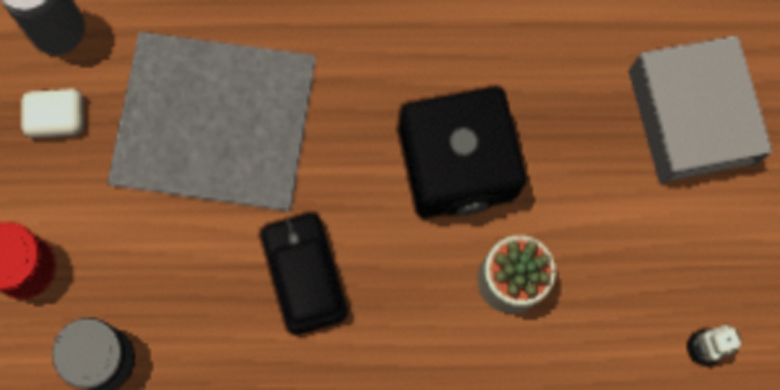

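```bash
python3 - <<'E'
from h import *
f=cams.grab_frame('top');g=cams.grab_frame('side')
hsv=cv2.cvtColor(f['img'],cv2.COLOR_RGB2HSV);S,V=hsv[:,:,1].astype(int),hsv[:,:,2].astype(int)
def quad(m,z):
    c=max(cv2.findContours(m.astype(np.uint8),0,1)[0],key=cv2.contourArea)
    h=cv2.convexHull(c)
    for e in np.linspace(1,10,40):
        q=cv2.approxPolyDP(h,e,True)
        if len(q)==4:break
    P=plane(f,q.reshape(-1,2),z)[:,:2]
    d=np.roll(P,-1,0)-P
    return P.mean(0),np.hypot(*d.T),np.degrees(np.arctan2(d[:,1],d[:,0])),q.reshape(-1,2).tolist()
box=lambda m,x0,y0,x1,y1:m&(np.arange(384)[:,None]>=y0)&(np.arange(384)[:,None]<=y1)&(np.arange(512)>=x0)&(np.arange(512)<=x1)
np.set_printoptions(precision=4,suppress=True)
print('mat',*quad(box((S<60)&(V>60),168,120,255,195),.004))
print('stand',*quad(box((S<60)&(V>110),370,118,430,185),.05))
print('spk dot',plane(f,[307.7,163.9],.07))
print('case',plane(f,[163,245.3],.062))
# mouse silhouette ends at mid-heights
print('mouse',*quad(box(V<60,225,188,268,242),.015))
print('pot rim',plane(f,[(520/2.6+130),(272/2.6+110)],.06))
print('fig head',plane(f,[728/2.6+130,342/2.6+110],.066),'base',plane(f,[703/2.6+130,347/2.6+110],.004))
print('can',plane(f,[142,103],.115),'ear',plane(f,[149.5,153],.02))
for n,p in dict(spk=[307.7,163.9]).items(): pass
a=cv2.resize(f['img'][225:260,380:430],None,fx=8,fy=8,interpolation=2)
b=cv2.resize(g['img'][135:175,325:375],None,fx=8,fy=8,interpolation=2)
cv2.imwrite('pics/fig.png',np.vstack([a,b])[:,:,::-1])
E
```

```text
Traceback (most recent call last):
  File "h.py", line 9, in plane
    d=ray(f,uv); e=np.array(f['eye']); return e+d*((z-e[2])/d[:,2])[:,None]
  File "h.py", line 5, in ray
    p=cv2.undistortPoints(np.array(uv,float).reshape(-1,1,2),f['K'],np.array([f['k1'],0,0,0,0.]),
      ~~~~~~~~~~~~~~~~~~~^^^^^^^^^^^^^^^^^^^^^^^^^^^^^^^^^^^^^^^^^^^^^^^^^^^^^^^^^^^^^^^^^^^^^^^^
cv2.error: OpenCV(4.12.0) :-1: error: (-5:Bad argument) in function 'undistortPoints'
> Overload resolution failed:
>  - undistortPoints() got an unexpected keyword argument 'criteria'
>  - undistortPoints() got an unexpected keyword argument 'criteria'
```

```bash
sed -i 'N;s/,\n *criteria=(3,50,1e-9))/)/;P;D' h.py; sed -n 1,9p h.py; python3 - <<'E'
from h import *
f=cams.grab_frame('top');g=cams.grab_frame('side')
hsv=cv2.cvtColor(f['img'],cv2.COLOR_RGB2HSV);S,V=hsv[:,:,1].astype(int),hsv[:,:,2].astype(int)
def quad(m,z):
    c=max(cv2.findContours(m.astype(np.uint8),0,1)[0],key=cv2.contourArea)
    h=cv2.convexHull(c)
    for e in np.linspace(1,10,40):
        q=cv2.approxPolyDP(h,e,True)
        if len(q)==4:break
    P=plane(f,q.reshape(-1,2),z)[:,:2]
    d=np.roll(P,-1,0)-P
    return P.mean(0),np.hypot(*d.T),np.degrees(np.arctan2(d[:,1],d[:,0])),q.reshape(-1,2).tolist()
box=lambda m,x0,y0,x1,y1:m&(np.arange(384)[:,None]>=y0)&(np.arange(384)[:,None]<=y1)&(np.arange(512)>=x0)&(np.arange(512)<=x1)
np.set_printoptions(precision=4,suppress=True)
print('mat',*quad(box((S<60)&(V>60),168,120,255,195),.004))
print('stand',*quad(box((S<60)&(V>110),370,118,430,185),.05))
print('spk dot',plane(f,[307.7,163.9],.07))
print('case',plane(f,[163,245.3],.062))
print('mouse',*quad(box(V<60,225,188,268,242),.015))
print('pot rim',plane(f,[(520/2.6+130),(272/2.6+110)],.06))
print('fig head',plane(f,[728/2.6+130,342/2.6+110],.066),'base',plane(f,[703/2.6+130,347/2.6+110],.004))
print('can',plane(f,[142,103],.115),'ear',plane(f,[149.5,153],.02))
a=cv2.resize(f['img'][225:260,380:430],None,fx=8,fy=8,interpolation=2)
b=cv2.resize(g['img'][135:175,325:375],None,fx=8,fy=8,interpolation=2)
cv2.imwrite('pics/fig.png',np.vstack([a,b])[:,:,::-1])
E
```

```text
import numpy as np,cv2
from scipy.spatial.transform import Rotation as R
from cell import robot,cams
def ray(f,uv):
    p=cv2.undistortPoints(np.array(uv,float).reshape(-1,1,2),f['K'],np.array([f['k1'],0,0,0,0.])).reshape(-1,2)
    return R.from_rotvec(f['attitude']).apply(np.c_[p[:,0],-p[:,1],-np.ones(len(p))])
def plane(f,uv,z):
    d=ray(f,uv); e=np.array(f['eye']); return e+d*((z-e[2])/d[:,2])[:,None]
def proj(f,P):
mat [0.5917 0.1902] [0.1763 0.1545 0.1733 0.1541] [-99.3964 170.2821  80.4944  -8.5941] [[183, 123], [250, 132], [240, 190], [172, 180]]
stand [ 0.5872 -0.2799] [0.1169 0.094  0.1153 0.0963] [-169.8151  100.1681   11.3142  -78.8811] [[412, 124], [425, 168], [389, 175], [376, 131]]
spk dot [[ 0.5463 -0.0459  0.07  ]]
case [[0.3609 0.2912 0.062 ]]
mouse [0.4363 0.1005] [0.1026 0.05   0.1007 0.054 ] [-164.2891  105.8995   18.0099  -72.0542] [[251, 192], [263, 232], [243, 238], [230, 199]]
pot rim [[ 0.4264 -0.094   0.06  ]]
fig head [[ 0.3587 -0.2766  0.066 ]] base [[ 0.3605 -0.2741  0.004 ]]
can [[0.6904 0.3425 0.115 ]] ear [[0.5971 0.3445 0.02  ]]
```

View pics/fig.png

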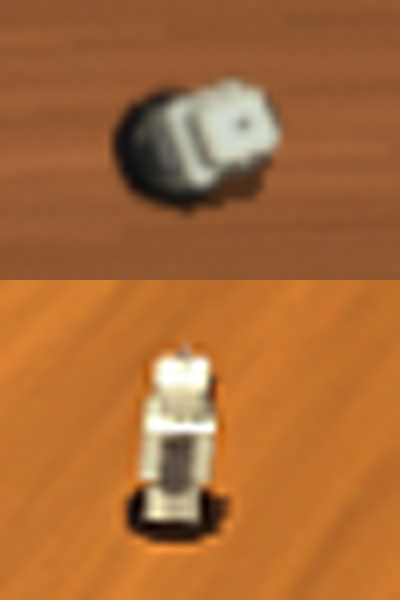

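```bash
cat >> h.py <<'E'
def pose():
    o=robot.get_obs(); M=R.from_rotvec(o['ee_rot']).as_matrix()
    return np.array(o['ee_pos']),np.degrees(np.arctan2(M[1,1],M[0,1])),o
def plan(*wps,start=None,step=.057):
    "waypoints (x,y,z,az of tool y in deg) -> rows in drive units"
    p,a,o=pose()
    print('now',p.round(4),'az %.1f'%a,'t %.2f open %.2f grip %.1f'%(o['t'],o['opening'],o['grasp_force']))
    for w in wps:
        t=np.array(w[:3],float); da=(w[3]-a+180)%360-180
        n=int(max(1,np.ceil(np.linalg.norm(t-p)/step),np.ceil(abs(da)/10)))
        p0,a0=p.copy(),a; out=[]
        for i in range(1,n+1):
            d=p0+(t-p0)*i/n-p; r=np.radians(a)
            y=np.array([np.cos(r),np.sin(r),0]); x=np.array([-y[1],y[0],0]) # x = y cross z, z down
            s=np.round(np.array([d@x,d@y,-d[2]])/.06,2); q=np.round(-np.radians(a0+da*i/n-a)/(np.pi/4),2)
            p=p+.06*(s[0]*x+s[1]*y-[0,0,s[2]]); a-=np.degrees(q*np.pi/4)
            out.append([*s.tolist(),0,0,float(q)])
        print('->',w)
        for i in range(0,n,5): print(str(sum(out[i:i+5],[])).replace(' ',''))
E
python3 - <<'E'
from h import *
plan((.5,-.42,.23,-72),(.62,-.13,.23,-72),(.56,.15,.2,-72),(.361,.291,.15,-72),(.361,.291,.016,-72))
E
```

```text
now [ 0.2128 -0.6404  0.2311] az -71.6 t 0.35 open 1.00 grip 0.0
-> (0.5, -0.42, 0.23, -72)
[0.81,-0.28,0.0,0,0,0.0,0.82,-0.28,0.01,0,0,0.0,0.81,-0.29,-0.0,0,0,0.0,0.82,-0.28,0.0,0,0,0.0,0.81,-0.28,0.0,0,0,0.01]
[0.81,-0.29,0.01,0,0,-0.0,0.82,-0.29,-0.0,0,0,-0.0]
-> (0.62, -0.13, 0.23, -72)
[0.56,-0.66,-0.0,0,0,-0.0,0.57,-0.67,-0.0,0,0,-0.0,0.56,-0.66,-0.0,0,0,-0.0,0.57,-0.67,-0.0,0,0,-0.0,0.56,-0.66,-0.0,0,0,-0.0]
[0.57,-0.66,-0.0,0,0,-0.0]
-> (0.56, 0.15, 0.2, -72)
[0.08,-0.79,0.08,0,0,-0.0,0.08,-0.79,0.09,0,0,-0.0,0.08,-0.8,0.08,0,0,-0.0,0.08,-0.79,0.08,0,0,-0.0,0.08,-0.79,0.08,0,0,-0.0]
[0.08,-0.79,0.09,0,0,-0.0]
-> (0.361, 0.291, 0.15, -72)
[-0.49,-0.65,0.17,0,0,-0.0,-0.48,-0.65,0.16,0,0,-0.0,-0.49,-0.65,0.17,0,0,-0.0,-0.48,-0.66,0.17,0,0,-0.0,-0.49,-0.65,0.16,0,0,-0.0]
-> (0.361, 0.291, 0.016, -72)
[0.0,0.0,0.74,0,0,-0.0,0.0,0.0,0.75,0,0,-0.0,0.0,0.0,0.74,0,0,-0.0]
```

Emit:
drive_tool(commands=[0.81,-0.28,0,0,0,0,0.82,-0.28,0,0,0,0,0.81,-0.29,0,0,0,0,0.82,-0.28,0,0,0,0,0.81,-0.28,0,0,0,0], jaw=1)

```text
t: 0.98
ee_pos: [0.4192, -0.4822, 0.2315]
ee_rot: [3.101, 0.502, 0.0]
contact_force: [-0.5, -1.1, -0.0]
opening: 0.999
grasp_force: 0.0
```

Emit:
drive_tool(commands=[0.81,-0.29,0,0,0,0,0.82,-0.29,0,0,0,0])

```text
t: 1.23
ee_pos: [0.5009, -0.4184, 0.2314]
ee_rot: [3.101, 0.501, 0.0]
contact_force: [-0.1, -0.5, 0.1]
opening: 1.002
grasp_force: 0.0
```

Emit:
drive_tool(commands=[0.56,-0.66,0,0,0,0,0.57,-0.67,0,0,0,0,0.56,-0.66,0,0,0,0,0.57,-0.67,0,0,0,0,0.56,-0.66,0,0,0,0])

```text
t: 1.85
ee_pos: [0.598, -0.1754, 0.2315]
ee_rot: [3.101, 0.502, 0.001]
contact_force: [0.9, -0.8, 0.5]
opening: 0.997
grasp_force: 0.0
```

Emit:
drive_tool(commands=[0.57,-0.66,0,0,0,0])

```text
t: 1.98
ee_pos: [0.618, -0.1272, 0.2315]
ee_rot: [3.101, 0.501, 0.001]
contact_force: [0.5, -0.7, 0.3]
opening: 1.0
grasp_force: 0.0
```

Tracking is excellent.

Emit:
drive_tool(commands=[0.08,-0.79,0.08,0,0,0,0.08,-0.79,0.09,0,0,0,0.08,-0.8,0.08,0,0,0,0.08,-0.79,0.08,0,0,0,0.08,-0.79,0.08,0,0,0])

```text
t: 2.6
ee_pos: [0.565, 0.1058, 0.2068]
ee_rot: [3.101, 0.501, 0.001]
contact_force: [0.9, -0.2, 0.1]
opening: 1.0
grasp_force: 0.0
```

Emit:
drive_tool(commands=[0.08,-0.79,0.09,0,0,0])

```text
t: 2.72
ee_pos: [0.5546, 0.1522, 0.2014]
ee_rot: [3.101, 0.501, 0.001]
contact_force: [0.1, 1.0, -1.1]
opening: 1.0
grasp_force: 0.0
```

Emit:
drive_tool(commands=[-0.49,-0.65,0.17,0,0,0,-0.48,-0.65,0.16,0,0,0,-0.49,-0.65,0.17,0,0,0,-0.48,-0.66,0.17,0,0,0,-0.49,-0.65,0.16,0,0,0])

```text
t: 3.35
ee_pos: [0.3538, 0.2914, 0.1515]
ee_rot: [-3.101, -0.501, -0.001]
contact_force: [0.8, 0.9, 0.3]
opening: 0.997
grasp_force: 0.0
```

```bash
python3 - <<'E'
from h import *
plan((.361,.291,.1,-72),(.361,.291,.016,-72),step=.04)
f=cams.grab_frame('side');g=cams.grab_frame('top')
m=np.vstack([cv2.resize(f['img'][170:350,150:400],(500,360)),cv2.resize(g['img'][190:310,90:290],(400,240),interpolation=2).repeat(1,0)[:, :].copy() if 0 else cv2.copyMakeBorder(cv2.resize(g['img'][190:310,90:290],(400,240)),0,0,0,100,0)])
cv2.imwrite('pics/pre_case.png',m[:,:,::-1])
E
```

```text
now [0.3538 0.2914 0.1515] az -71.6 t 3.35 open 1.00 grip 0.0
-> (0.361, 0.291, 0.1, -72)
[0.06,0.02,0.43,0,0,0.0,0.05,0.02,0.43,0,0,0.01]
-> (0.361, 0.291, 0.016, -72)
[0.0,0.0,0.47,0,0,-0.0,0.0,0.0,0.46,0,0,-0.0,0.0,0.0,0.47,0,0,-0.0]
```

View pics/pre_case.png

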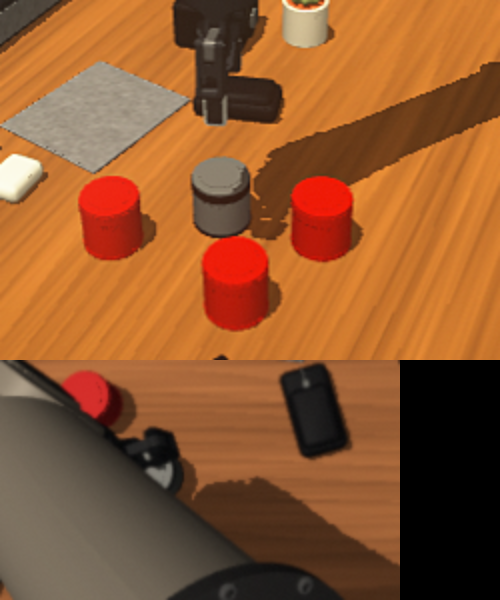

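```bash
python3 - <<'E'
from h import *
f=cams.grab_frame('side')
print(plane(f,[[260,257.5]],.062), proj(f,[.361,.291,.062]),proj(f,pose()[0]))
E
```

```text
[[0.36178138 0.29146061 0.062     ]] [[260.43088666 257.47714552]] [[262.71515207 224.11652261]]
```

Emit:
drive_tool(commands=[0.06,0.02,0.43,0,0,0,0.05,0.02,0.43,0,0,0])

```text
t: 3.75
ee_pos: [0.3637, 0.29, 0.0998]
ee_rot: [-3.101, -0.499, -0.003]
contact_force: [0.4, -0.4, -1.1]
opening: 1.001
grasp_force: 0.0
```

Emit:
drive_tool(commands=[-0.04,0,0.47,0,0,0,0,0,0.46,0,0,0,0,0,0.47,0,0,0])

```text
t: 4.12
ee_pos: [0.3613, 0.289, 0.0153]
ee_rot: [-3.102, -0.498, -0.002]
contact_force: [0.5, 0.1, 0.1]
opening: 1.001
grasp_force: 0.0
```

Emit:
drive_tool(commands=[0,0,0,0,0,0,0,0,0,0,0,0,0,0,0,0,0,0,0,0,0,0,0,0,0,0,0,0,0,0], jaw=-1)

```text
t: 4.75
ee_pos: [0.3599, 0.2896, 0.0163]
ee_rot: [-3.101, -0.502, -0.001]
contact_force: [0.1, -0.2, 1.5]
opening: 0.716
grasp_force: 65.0
```

Emit:
drive_tool(commands=[0,0,-0.3,0,0,0,0,0,-0.6,0,0,0,0,0,-0.8,0,0,0,0,0,-0.8,0,0,0])

```text
t: 5.25
ee_pos: [0.3593, 0.2893, 0.1673]
ee_rot: [3.101, 0.502, -0.001]
contact_force: [1.5, 0.4, -1.0]
opening: 0.718
grasp_force: 65.5
```

```bash
python3 - <<'E'
from h import *
plan((.56,.15,.2,-50),(.5666,-.163,.2,10),(.5666,-.163,.1,10),(.5666,-.163,.018,10))
E
```

```text
now [0.3593 0.2893 0.1673] az -71.6 t 5.25 open 0.72 grip 65.5
-> (0.56, 0.15, 0.2, -50)
[0.49,0.65,-0.11,0,0,-0.1,0.43,0.69,-0.11,0,0,-0.09,0.39,0.72,-0.11,0,0,-0.1,0.33,0.74,-0.11,0,0,-0.09,0.27,0.77,-0.1,0,0,-0.1]
-> (0.5666, -0.163, 0.2, 10)
[-0.47,0.58,-0.0,0,0,-0.19,-0.54,0.51,-0.0,0,0,-0.19,-0.62,0.41,-0.0,0,0,-0.19,-0.67,0.33,-0.0,0,0,-0.19,-0.71,0.21,-0.0,0,0,-0.19]
[-0.74,0.11,-0.0,0,0,-0.19,-0.75,0.0,-0.0,0,0,-0.19]
-> (0.5666, -0.163, 0.1, 10)
[0.0,0.0,0.83,0,0,-0.0,0.0,0.0,0.83,0,0,-0.0]
-> (0.5666, -0.163, 0.018, 10)
[0.0,0.0,0.68,0,0,-0.0,0.0,0.0,0.69,0,0,-0.0]
```

Emit:
drive_tool(commands=[0.49,0.65,-0.11,0,0,-0.1,0.43,0.69,-0.11,0,0,-0.09,0.39,0.72,-0.11,0,0,-0.1,0.33,0.74,-0.11,0,0,-0.09,0.27,0.77,-0.1,0,0,-0.1])

```text
t: 5.88
ee_pos: [0.5611, 0.149, 0.1985]
ee_rot: [-2.951, -1.078, 0.0]
contact_force: [0.3, 0.5, -0.7]
opening: 0.714
grasp_force: 65.4
```

Emit:
drive_tool(commands=[-0.47,0.58,0,0,0,-0.19,-0.54,0.51,0,0,0,-0.19,-0.62,0.41,0,0,0,-0.19,-0.67,0.33,0,0,0,-0.19,-0.71,0.21,0,0,0,-0.19])

```text
t: 6.5
ee_pos: [0.5644, -0.0746, 0.1982]
ee_rot: [-2.353, -2.082, 0.0]
contact_force: [0.7, -0.5, -2.2]
opening: 0.711
grasp_force: 65.1
```

Emit:
drive_tool(commands=[-0.74,0.11,0,0,0,-0.19,-0.75,0,0,0,0,-0.19,0,0,0,0,0,0])

```text
t: 6.88
ee_pos: [0.5656, -0.1685, 0.1977]
ee_rot: [2.031, 2.397, -0.004]
contact_force: [0.0, -0.1, -2.0]
opening: 0.714
grasp_force: 65.2
```

```bash
python3 - <<'E'
from h import *
plan((.5666,-.163,.1,10),(.5666,-.163,.017,10))
f=cams.grab_frame('side');cv2.imwrite('pics/carry.png',cv2.resize(f['img'][60:220,180:400],(660,480))[:,:,::-1])
E
```

```text
now [ 0.5656 -0.1685  0.1977] az 9.5 t 6.88 open 0.71 grip 65.2
-> (0.5666, -0.163, 0.1, 10)
[0.04,0.02,0.81,0,0,-0.01,0.05,0.01,0.82,0,0,-0.0]
-> (0.5666, -0.163, 0.017, 10)
[-0.0,0.0,0.69,0,0,-0.0,-0.0,0.0,0.69,0,0,-0.0]
```

View pics/carry.png

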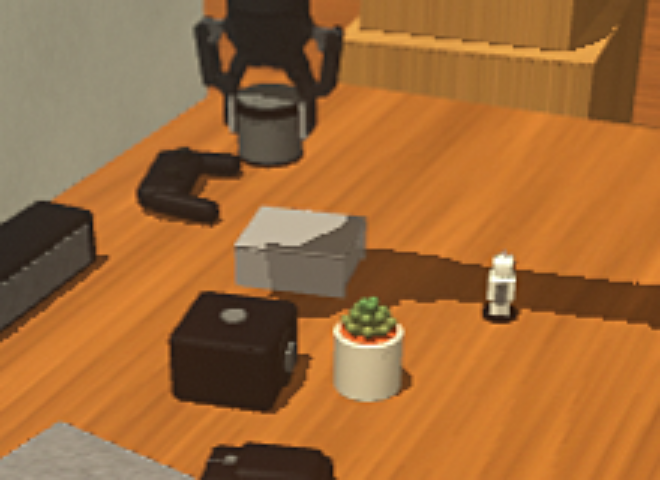

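Emit:
drive_tool(commands=[0.05,0.02,0.7,0,0,0,0.05,0.01,0.7,0,0,0,0,0,0.5,0,0,0,0,0,0.5,0,0,0,0,0,0.3,0,0,0])

```text
t: 7.55
ee_pos: [0.5669, -0.155, 0.035]
ee_rot: [-2.02, -2.403, 0.0]
contact_force: [-0.3, -0.3, -1.7]
opening: 0.713
grasp_force: 65.3
```

```bash
python3 - <<'E'
from h import *
plan((.5666,-.163,.0165,10),step=.02)
E
```

```text
now [ 0.5669 -0.155   0.035 ] az 9.9 t 7.55 open 0.71 grip 65.3
-> (0.5666, -0.163, 0.0165, 10)
[-0.07,-0.01,0.15,0,0,-0.0,-0.06,-0.02,0.16,0,0,-0.0]
```

Emit:
drive_tool(commands=[-0.07,-0.01,0.15,0,0,0,-0.06,-0.02,0.1,0,0,0,0,0,0,0,0,0])

```text
t: 7.92
ee_pos: [0.5672, -0.1655, 0.0216]
ee_rot: [2.024, 2.402, -0.0]
contact_force: [0.2, -0.1, -1.4]
opening: 0.711
grasp_force: 65.3
```

Emit:
drive_tool(commands=[0.03,0,0.05,0,0,0,0,0,0.03,0,0,0,0,0,0,0,0,0])

```text
t: 8.3
ee_pos: [0.5668, -0.1629, 0.0166]
ee_rot: [2.023, 2.404, 0.0]
contact_force: [-1.1, 0.2, -2.2]
opening: 0.712
grasp_force: 65.3
```

Emit:
drive_tool(commands=[0,0,0,0,0,0,0,0,0,0,0,0,0,0,0,0,0,0,0,0,0,0,0,0], jaw=1)

```text
t: 8.8
ee_pos: [0.5668, -0.163, 0.0166]
ee_rot: [2.023, 2.403, 0.0]
contact_force: [0.3, 0.1, -1.1]
opening: 0.995
grasp_force: 0.0
```

Emit:
drive_tool(commands=[0,0,-0.3,0,0,0,0,0,-0.6,0,0,0,0,0,-0.9,0,0,0,0,0,-0.9,0,0,0,0,0,-0.3,0,0,0])

```text
t: 9.43
ee_pos: [0.5687, -0.1631, 0.2016]
ee_rot: [2.019, 2.399, 0.005]
contact_force: [0.6, -0.3, -0.6]
opening: 0.998
grasp_force: 0.0
```

Emit:
drive_tool(commands=[0,0,0,0,0,0,0,0,0,0,0,0])

```text
t: 9.68
ee_pos: [0.5656, -0.1629, 0.195]
ee_rot: [-2.021, -2.402, 0.002]
contact_force: [-0.7, -0.8, -0.0]
opening: 0.999
grasp_force: 0.0
```

```bash
python3 - <<'E'
from h import *
plan((.46,-.22,.19,-30),(.36,-.275,.16,-74),(.36,-.275,.1,-74),(.36,-.275,.015,-74))
# figurine yaw check: side-view head/base points & top head edge
f=cams.grab_frame('top')
P=plane(f,np.array([[190,105],[205,165]])/8+[380,225],.066);d=P[0]-P[1];print('head left edge az',np.degrees(np.arctan2(d[1],d[0])))
g=cams.grab_frame('side')
print('side: head',plane(g,[[183/8+325,(360-280)/8+135]],.066),'base',plane(g,[[170/8+325,(515-280)/8+135]],.004))
cv2.imwrite('pics/placed.png',np.vstack([cv2.resize(g['img'][100:220,200:400],(700,420))])[:,:,::-1])
E
```

```text
now [ 0.5656 -0.1629  0.195 ] az 9.8 t 9.68 open 1.00 grip 0.0
-> (0.46, -0.22, 0.19, -30)
[-0.16,-0.47,0.02,0,0,0.22,-0.24,-0.44,0.02,0,0,0.22,-0.31,-0.4,0.02,0,0,0.22,-0.37,-0.33,0.02,0,0,0.23]
-> (0.36, -0.275, 0.16, -74)
[-0.33,-0.2,0.1,0,0,0.19,-0.35,-0.14,0.1,0,0,0.2,-0.37,-0.09,0.1,0,0,0.19,-0.38,-0.03,0.1,0,0,0.2,-0.38,0.03,0.1,0,0,0.19]
-> (0.36, -0.275, 0.1, -74)
[0.0,-0.0,0.5,0,0,0.0,0.0,-0.0,0.5,0,0,0.0]
-> (0.36, -0.275, 0.015, -74)
[0.0,-0.0,0.71,0,0,0.0,0.0,-0.0,0.71,0,0,0.0]
head left edge az 10.083643043918492
side: head [[ 0.36420288 -0.28242791  0.066     ]] base [[ 0.36204286 -0.27487381  0.004     ]]
```

View pics/placed.png

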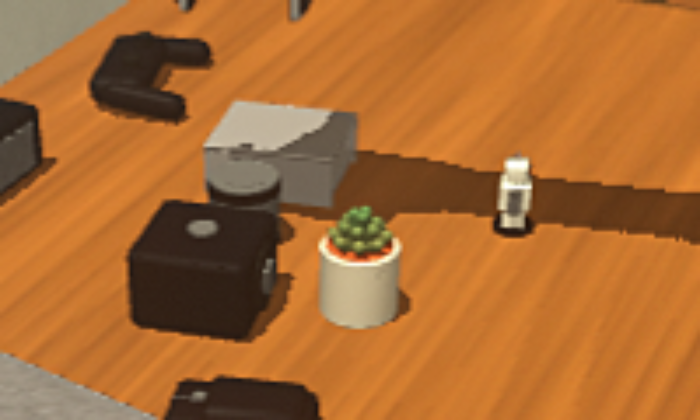

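Emit:
drive_tool(commands=[-0.16,-0.47,0.02,0,0,0.22,-0.24,-0.44,0.02,0,0,0.22,-0.31,-0.4,0.02,0,0,0.22,-0.37,-0.33,0.02,0,0,0.23])

```text
t: 10.28
ee_pos: [0.4595, -0.2201, 0.1903]
ee_rot: [-2.726, -1.557, 0.002]
contact_force: [1.2, 0.4, 1.0]
opening: 1.001
grasp_force: 0.0
```

Emit:
drive_tool(commands=[-0.33,-0.2,0.1,0,0,0.19,-0.35,-0.14,0.1,0,0,0.2,-0.37,-0.09,0.1,0,0,0.19,-0.38,-0.03,0.1,0,0,0.22,-0.38,0.03,0.1,0,0,0.22])

```text
t: 10.9
ee_pos: [0.3596, -0.2749, 0.1604]
ee_rot: [-3.118, -0.371, 0.003]
contact_force: [0.5, 0.8, -0.7]
opening: 1.0
grasp_force: 0.0
```

Emit:
drive_tool(commands=[0,0,0,0,0,0,0,0,0,0,0,0])

```text
t: 11.15
ee_pos: [0.3616, -0.2745, 0.1614]
ee_rot: [-3.117, -0.385, 0.0]
contact_force: [0.9, -0.6, 0.7]
opening: 1.0
grasp_force: 0.0
```

```bash
python3 - <<'E'
from h import *
plan((.361,-.276,.1,-77),(.361,-.276,.015,-77),step=.035)
E
```

```text
now [ 0.3616 -0.2745  0.1614] az -75.9 t 11.15 open 1.00 grip 0.0
-> (0.361, -0.276, 0.1, -77)
[-0.01,0.01,0.51,0,0,0.01,-0.0,0.01,0.51,0,0,0.01]
-> (0.361, -0.276, 0.015, -77)
[-0.0,0.0,0.47,0,0,0.0,-0.0,0.0,0.48,0,0,0.0,-0.0,0.0,0.47,0,0,0.0]
```

Emit:
drive_tool(commands=[-0.01,0.01,0.51,0,0,0.01,0,0.01,0.51,0,0,0.01,0,0,0.47,0,0,0,0,0,0.48,0,0,0,0,0,0.47,0,0,0])

```text
t: 11.78
ee_pos: [0.3621, -0.2758, 0.0144]
ee_rot: [-3.121, -0.361, -0.002]
contact_force: [-0.6, -0.3, -0.3]
opening: 1.006
grasp_force: 0.0
```

Emit:
drive_tool(commands=[0,0,0,0,0,0,0,0,0,0,0,0,0,0,0,0,0,0,0,0,0,0,0,0,0,0,0,0,0,0], jaw=-1)

```text
t: 12.4
ee_pos: [0.3618, -0.2767, 0.0167]
ee_rot: [3.12, 0.356, 0.003]
contact_force: [-0.7, 1.9, 7.8]
opening: 0.445
grasp_force: 60.4
```

Emit:
drive_tool(commands=[0,0,0,0,0,0,0,0,0,0,0,0])

```text
t: 12.65
ee_pos: [0.3618, -0.2767, 0.0167]
ee_rot: [3.12, 0.356, 0.003]
contact_force: [-0.2, 1.5, 6.5]
opening: 0.442
grasp_force: 60.4
```

```bash
python3 - <<'E'
from h import *
plan()
g=cams.grab_frame('side')
cv2.imwrite('pics/fg.png',cv2.resize(g['img'][90:190,290:410],(600,500))[:,:,::-1])
E
```

```text
now [ 0.3618 -0.2767  0.0167] az -77.0 t 12.65 open 0.44 grip 60.4
```

View pics/fg.png

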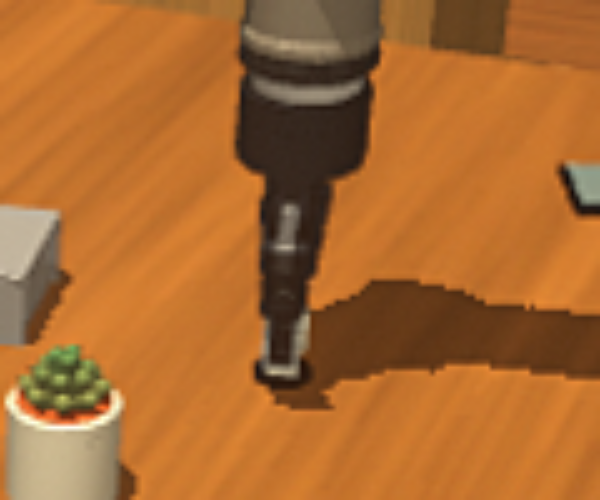

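Emit:
drive_tool(commands=[0,0,0,0,0,0,0,0,0,0,0,0,0,0,0,0,0,0], jaw=1)

```text
t: 13.08
ee_pos: [0.3607, -0.2765, 0.0154]
ee_rot: [3.121, 0.355, 0.0]
contact_force: [0.6, -0.2, -0.1]
opening: 1.001
grasp_force: 0.0
```

Emit:
drive_tool(commands=[0,0,-0.3,0,0,0,0,0,-0.6,0,0,0,0,0,-0.6,0,0,0,0,0,-0.4,0,0,0,0,0,0,0,0,0])

```text
t: 13.7
ee_pos: [0.3617, -0.2771, 0.1309]
ee_rot: [3.119, 0.354, 0.005]
contact_force: [-0.6, -1.3, -0.5]
opening: 1.0
grasp_force: 0.0
```

Emit:
drive_tool(commands=[0,0,0,0,0,-0.23,0,0,0,0,0,-0.23,0,0,0,0,0,-0.23,0,0,0,0,0,-0.23,0,0,0,0,0,-0.23])

```text
t: 14.32
ee_pos: [0.36, -0.2759, 0.1281]
ee_rot: [-2.647, -1.689, 0.001]
contact_force: [-0.6, 0.2, 0.9]
opening: 0.998
grasp_force: 0.0
```

Emit:
drive_tool(commands=[0,0,0,0,0,-0.23,0,0,0,0,0,-0.23,0,0,0,0,0,-0.23,0,0,0,0,0,-0.16,0,0,0,0,0,0])

```text
t: 14.95
ee_pos: [0.36, -0.276, 0.1283]
ee_rot: [-1.957, -2.456, -0.001]
contact_force: [-0.5, 0.7, -0.3]
opening: 0.999
grasp_force: 0.0
```

```bash
python3 - <<'E'
from h import *
plan((.3618,-.2765,.1,13),(.3618,-.2765,.016,13),step=.035)
f=cams.grab_frame('top');g=cams.grab_frame('side')
cv2.imwrite('pics/fg2.png',np.vstack([cv2.resize(f['img'][220:265,370:440],(560,360),interpolation=2)[:300],cv2.resize(g['img'][130:180,310:390],(560,300),interpolation=2)])[:,:,::-1])
E
```

```text
now [ 0.36   -0.276   0.1283] az 12.9 t 14.95 open 1.00 grip 0.0
-> (0.3618, -0.2765, 0.1, 13)
[-0.02,0.03,0.47,0,0,-0.0]
-> (0.3618, -0.2765, 0.016, 13)
[0.0,-0.0,0.47,0,0,-0.0,0.0,-0.0,0.46,0,0,-0.0,0.0,-0.0,0.47,0,0,-0.0]
```

View pics/fg2.png

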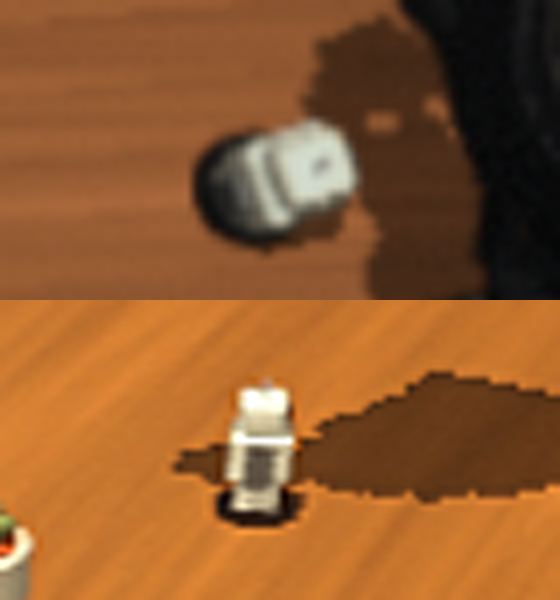

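Emit:
drive_tool(commands=[-0.02,0.03,0.47,0,0,0,0,0,0.47,0,0,0,0,0,0.46,0,0,0,0,0,0.47,0,0,0,0,0,0,0,0,0])

```text
t: 15.68
ee_pos: [0.3613, -0.276, 0.0155]
ee_rot: [-1.955, -2.454, 0.001]
contact_force: [1.2, -0.6, 0.8]
opening: 1.006
grasp_force: 0.0
```

Emit:
drive_tool(commands=[0,0,0,0,0,0,0,0,0,0,0,0,0,0,0,0,0,0,0,0,0,0,0,0,0,0,0,0,0,0], jaw=-1)

```text
t: 16.3
ee_pos: [0.3631, -0.2775, 0.018]
ee_rot: [1.956, 2.457, -0.0]
contact_force: [-1.5, 0.2, 7.7]
opening: 0.295
grasp_force: 58.9
```

Emit:
drive_tool(commands=[0,0,0,0,0,0,0,0,0,0,0,0])

```text
t: 16.55
ee_pos: [0.3631, -0.2775, 0.018]
ee_rot: [1.956, 2.457, -0.0]
contact_force: [-0.9, 1.2, 6.7]
opening: 0.296
grasp_force: 58.9
```

Emit:
drive_tool(commands=[0,0,-0.3,0,0,0,0,0,-0.6,0,0,0,0,0,-0.9,0,0,0,0,0,-0.9,0,0,0,0,0,-0.3,0,0,0])

```text
t: 17.18
ee_pos: [0.364, -0.278, 0.2007]
ee_rot: [1.953, 2.453, -0.0]
contact_force: [-0.5, -0.5, -0.8]
opening: 0.293
grasp_force: 58.9
```

Emit:
drive_tool(commands=[0,0,0,0,0,0,0,0,0,0,0,0])

```text
t: 17.42
ee_pos: [0.3618, -0.2767, 0.1961]
ee_rot: [-1.955, -2.457, 0.0]
contact_force: [-0.1, 0.1, -0.8]
opening: 0.294
grasp_force: 58.9
```

```bash
python3 - <<'E'
from h import *
plan((.567,-.163,.2,11),step=.045)
g=cams.grab_frame('side')
cv2.imwrite('pics/fg3.png',cv2.resize(g['img'][50:180,280:420],(560,520))[:,:,::-1])
E
```

```text
now [ 0.3618 -0.2767  0.1961] az 13.0 t 17.43 open 0.29 grip 58.9
-> (0.567, -0.163, 0.2, 11)
[0.18,0.63,-0.01,0,0,0.01,0.18,0.62,-0.01,0,0,0.0,0.19,0.63,-0.01,0,0,0.01,0.19,0.62,-0.01,0,0,0.01,0.19,0.62,-0.01,0,0,0.01]
[0.2,0.62,-0.02,0,0,0.0]
```

View pics/fg3.png

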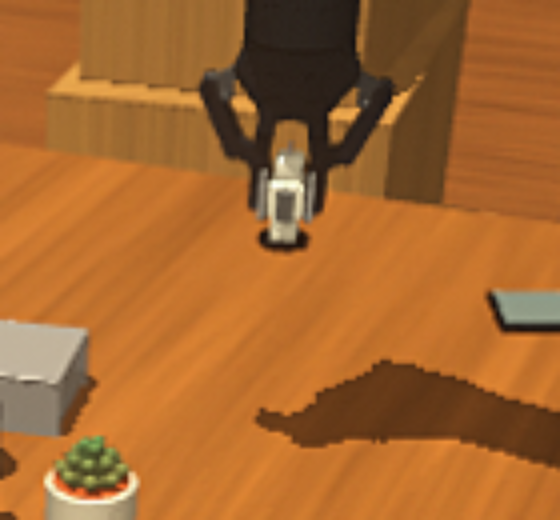

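Emit:
drive_tool(commands=[0.18,0.63,0,0,0,0,0.18,0.62,0,0,0,0,0.19,0.63,0,0,0,0,0.19,0.62,0,0,0,0,0.19,0.62,0,0,0,0.02])

```text
t: 18.1
ee_pos: [0.5328, -0.1797, 0.1952]
ee_rot: [-1.974, -2.44, 0.001]
contact_force: [-0.1, -0.3, -0.0]
opening: 0.296
grasp_force: 59.0
```

Emit:
drive_tool(commands=[0.2,0.62,0,0,0,0.02,0,0,0,0,0,0,0,0,0,0,0,0,0,0,0,0,0,0])

```text
t: 18.6
ee_pos: [0.5652, -0.1622, 0.1964]
ee_rot: [-1.995, -2.425, 0.002]
contact_force: [0.0, -0.3, -0.7]
opening: 0.299
grasp_force: 59.1
```

```bash
python3 - <<'E'
from h import *
plan((.567,-.163,.1,11),(.567,-.163,.083,11),step=.035)
f=cams.grab_frame('side');m=cv2.inRange(f['img'],(0,0,0),(255,255,255))
E
```

```text
now [ 0.5652 -0.1622  0.1964] az 11.1 t 18.60 open 0.30 grip 59.1
-> (0.567, -0.163, 0.1, 11)
[-0.01,0.01,0.54,0,0,0.0,-0.0,0.01,0.53,0,0,0.0,-0.01,0.01,0.54,0,0,0.0]
-> (0.567, -0.163, 0.083, 11)
[0.0,-0.0,0.28,0,0,0.0]
```

Emit:
drive_tool(commands=[-0.01,0.01,0.54,0,0,0,0,0.01,0.53,0,0,0,0,0.01,0.54,0,0,0,0,0,0.2,0,0,0,0,0,0,0,0,0])

```text
t: 19.27
ee_pos: [0.5678, -0.1618, 0.0883]
ee_rot: [-1.995, -2.426, 0.001]
contact_force: [-0.2, -0.1, 0.1]
opening: 0.293
grasp_force: 59.1
```

Emit:
drive_tool(commands=[0,0,0,0,0,0,0,0,0,0,0,0])

```text
t: 19.52
ee_pos: [0.5691, -0.1617, 0.0898]
ee_rot: [1.993, 2.425, 0.001]
contact_force: [-0.0, -0.8, -0.6]
opening: 0.295
grasp_force: 59.1
```

```bash
python3 - <<'E'
from h import *
plan((.567,-.163,.080,11),step=.035)
f=cams.grab_frame('side')
cv2.imwrite('pics/fp.png',cv2.resize(f['img'][90:200,220:340],(660,600),interpolation=2)[:,:,::-1])
E
```

```text
now [ 0.5691 -0.1617  0.0898] az 11.2 t 19.52 open 0.30 grip 59.1
-> (0.567, -0.163, 0.08, 11)
[-0.01,-0.04,0.16,0,0,0.0]
```

View pics/fp.png

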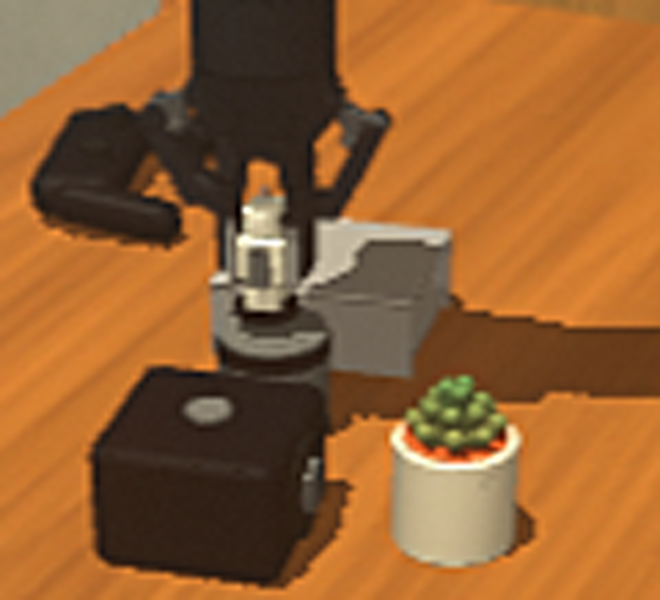

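Emit:
drive_tool(commands=[-0.01,-0.06,0.08,0,0,0,0,0,0.07,0,0,0,0,0,0,0,0,0,0,0,0,0,0,0])

```text
t: 20.08
ee_pos: [0.5648, -0.163, 0.08]
ee_rot: [1.995, 2.427, -0.001]
contact_force: [-2.7, -0.9, 7.0]
opening: 0.291
grasp_force: 60.1
```

Emit:
drive_tool(commands=[0,0,0,0,0,0,0,0,0,0,0,0,0,0,0,0,0,0,0,0,0,0,0,0], jaw=1)

```text
t: 20.58
ee_pos: [0.5649, -0.1627, 0.0794]
ee_rot: [-1.994, -2.427, -0.0]
contact_force: [-1.0, 0.4, 0.1]
opening: 0.999
grasp_force: 0.0
```

Emit:
drive_tool(commands=[0,0,-0.2,0,0,0,0,0,-0.4,0,0,0,0,0,-0.8,0,0,0,0,0,-0.6,0,0,0,0,0,0,0,0,0])

```text
t: 21.2
ee_pos: [0.5671, -0.1628, 0.2037]
ee_rot: [1.99, 2.422, 0.005]
contact_force: [0.3, -0.2, -1.5]
opening: 1.003
grasp_force: 0.0
```

Emit:
drive_tool(commands=[-0.1,-0.8,0,0,0,0,-0.1,-0.8,0,0,0,0,0,0,0,0,0,0])

```text
t: 21.58
ee_pos: [0.4689, -0.1949, 0.1986]
ee_rot: [-1.998, -2.421, 0.005]
contact_force: [0.6, -0.3, 0.4]
opening: 1.0
grasp_force: 0.0
```

```bash
python3 - <<'E'
from h import *
np.set_printoptions(suppress=True,precision=4)
f=cams.grab_frame('top');g=cams.grab_frame('side')
hsv=cv2.cvtColor(f['img'],cv2.COLOR_RGB2HSV);S,V=hsv[:,:,1].astype(int),hsv[:,:,2].astype(int)
plan((.4264,-.094,.2,100),(.4264,-.094,.2,-80))
cv2.imwrite('pics/after.png',np.vstack([cv2.resize(f['img'][120:260,280:440],(480,420))[:270],cv2.resize(g['img'][100:200,220:380],(480,300))])[:,:,::-1])
# pot rim from side: white outline; check
for z,n,c in((.06,'potrim side',g),):
    h=cv2.cvtColor(c['img'],cv2.COLOR_RGB2HSV);m=(h[:,:,1]<90)&(h[:,:,2]>130)
    print([(s.tolist(),k.round(1)) for b,s,k in blobs(m,60) if 280<k[0]<330 and 150<k[1]<200])
print(proj(g,[.4264,-.094,.03]),proj(g,[.4264,-.094,0]))
E
```

```text
now [ 0.4728 -0.1932  0.1995] az 11.1 t 21.68 open 1.01 grip 0.0
-> (0.4264, -0.094, 0.2, 100)
[0.2,-0.05,-0.0,0,0,-0.22,0.2,-0.01,-0.0,0,0,-0.22,0.2,0.02,-0.0,0,0,-0.22,0.2,0.05,-0.0,0,0,-0.22,0.18,0.09,-0.01,0,0,-0.22]
[0.17,0.12,0.0,0,0,-0.22,0.14,0.14,0.0,0,0,-0.22,0.11,0.17,0.0,0,0,-0.22,0.09,0.18,0.0,0,0,-0.21]
-> (0.4264, -0.094, 0.2, -80)
[-0.0,0.0,0.0,0,0,0.22,-0.0,0.0,0.0,0,0,0.22,-0.0,0.0,0.0,0,0,0.23,-0.0,0.0,0.0,0,0,0.22,-0.0,0.0,0.0,0,0,0.22]
[0.0,0.0,0.0,0,0,0.22,0.0,0.0,0.0,0,0,0.22,0.0,0.0,0.0,0,0,0.23,0.0,0.0,0.0,0,0,0.22,0.0,0.0,0.0,0,0,0.22]
[0.0,0.0,0.0,0,0,0.22,0.0,0.0,0.0,0,0,0.22,0.0,0.0,0.0,0,0,0.23,0.0,0.0,0.0,0,0,0.22,0.0,-0.0,0.0,0,0,0.22]
[0.0,-0.0,0.0,0,0,0.22,0.0,-0.0,0.0,0,0,0.22,0.0,-0.0,0.0,0,0,0.23]
[([291, 168, 23, 26, 402], array([302. , 182.4]))]
[[303.6822 179.6901]] [[303.4405 188.7892]]
```

View pics/after.png

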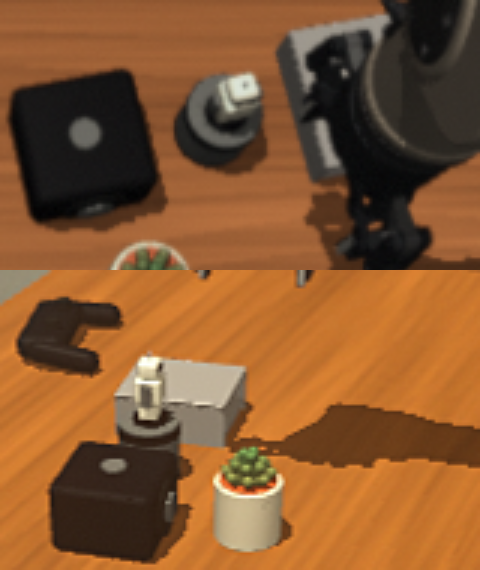

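```bash
python3 - <<'E'
from h import *
plan((.4264,-.094,.2,-80),(.4264,-.094,.14,-80))
E
```

```text
now [ 0.4728 -0.1932  0.1995] az 11.1 t 21.68 open 1.01 grip 0.0
-> (0.4264, -0.094, 0.2, -80)
[0.18,-0.04,-0.0,0,0,0.2,0.16,-0.07,-0.0,0,0,0.21,0.16,-0.1,-0.0,0,0,0.2,0.13,-0.12,-0.0,0,0,0.2,0.12,-0.14,-0.0,0,0,0.2]
[0.09,-0.16,-0.01,0,0,0.21,0.07,-0.17,0.0,0,0,0.2,0.04,-0.18,0.0,0,0,0.2,0.01,-0.18,0.0,0,0,0.2,-0.02,-0.18,0.0,0,0,0.21]
-> (0.4264, -0.094, 0.14, -80)
[-0.0,-0.0,0.5,0,0,-0.0,-0.0,-0.0,0.5,0,0,-0.0]
```

Emit:
drive_tool(commands=[0.18,-0.04,0,0,0,0.2,0.16,-0.07,0,0,0,0.21,0.16,-0.1,0,0,0,0.2,0.13,-0.12,0,0,0,0.2,0.12,-0.14,0,0,0,0.2])

```text
t: 22.3
ee_pos: [0.4512, -0.1423, 0.1994]
ee_rot: [-2.779, -1.464, -0.001]
contact_force: [0.3, -0.3, -0.1]
opening: 1.001
grasp_force: 0.0
```

Emit:
drive_tool(commands=[0.09,-0.16,0,0,0,0.21,0.07,-0.17,0,0,0,0.2,0.04,-0.18,0,0,0,0.2,0.01,-0.18,0,0,0,0.2,-0.02,-0.18,0,0,0,0.21])

```text
t: 22.92
ee_pos: [0.4278, -0.0926, 0.1995]
ee_rot: [-3.13, -0.264, -0.001]
contact_force: [0.2, -0.2, -0.1]
opening: 0.998
grasp_force: 0.0
```

Emit:
drive_tool(commands=[0,0,0.5,0,0,0,0,0,0.5,0,0,0,0,0,0,0,0,0,0,0,0,0,0,0])

```text
t: 23.42
ee_pos: [0.4279, -0.0935, 0.1402]
ee_rot: [-3.13, -0.271, -0.002]
contact_force: [0.4, 0.5, 0.3]
opening: 1.001
grasp_force: 0.0
```

```bash
python3 - <<'E'
from h import *
plan((.4264,-.094,.1,-80),(.4264,-.094,.025,-80),step=.03)
E
```

```text
now [ 0.4279 -0.0935  0.1402] az -80.1 t 23.43 open 1.00 grip 0.0
-> (0.4264, -0.094, 0.1, -80)
[-0.01,0.0,0.34,0,0,-0.0,-0.02,0.0,0.33,0,0,-0.0]
-> (0.4264, -0.094, 0.025, -80)
[0.0,0.0,0.42,0,0,-0.0,0.0,0.0,0.41,0,0,-0.0,0.0,0.0,0.42,0,0,-0.0]
```

Emit:
drive_tool(commands=[-0.01,0,0.34,0,0,0,-0.02,0,0.33,0,0,0,0,0,0.42,0,0,0,0,0,0.41,0,0,0,0,0,0.4,0,0,0])

```text
t: 24.05
ee_pos: [0.4269, -0.0945, 0.026]
ee_rot: [3.129, 0.269, 0.005]
contact_force: [0.1, -0.8, -0.2]
opening: 0.997
grasp_force: 0.0
```

Emit:
drive_tool(commands=[0,0,0,0,0,0,0,0,0,0,0,0,0,0,0,0,0,0,0,0,0,0,0,0,0,0,0,0,0,0], jaw=-1)

```text
t: 24.68
ee_pos: [0.426, -0.0945, 0.0266]
ee_rot: [3.129, 0.269, 0.003]
contact_force: [-1.5, -0.3, 7.8]
opening: 0.732
grasp_force: 66.7
```

Emit:
drive_tool(commands=[0,0,-0.2,0,0,0,0,0,-0.4,0,0,0])

```text
t: 24.92
ee_pos: [0.424, -0.0942, 0.0618]
ee_rot: [-3.129, -0.269, 0.003]
contact_force: [-0.2, 0.0, -2.8]
opening: 0.736
grasp_force: 66.8
```

Emit:
drive_tool(commands=[0,0,-0.7,0,0,0,0,0,-0.7,0,0,0,0,0,-0.7,0,0,0,0,0,-0.2,0,0,0,0,0,0,0,0,0])

```text
t: 25.55
ee_pos: [0.4248, -0.0945, 0.1996]
ee_rot: [3.13, 0.269, 0.001]
contact_force: [-0.4, 0.0, -4.1]
opening: 0.742
grasp_force: 67.0
```

```bash
python3 - <<'E'
from h import *
plan((.588,-.281,.2,-80),step=.04)
E
```

```text
now [ 0.4248 -0.0945  0.1996] az -80.2 t 25.55 open 0.74 grip 67.0
-> (0.588, -0.281, 0.2, -80)
[0.31,0.5,-0.0,0,0,-0.0,0.3,0.51,-0.0,0,0,-0.0,0.31,0.5,-0.0,0,0,-0.0,0.31,0.51,-0.0,0,0,-0.0,0.31,0.5,-0.01,0,0,-0.0]
[0.3,0.5,0.0,0,0,-0.0,0.31,0.51,0.0,0,0,-0.0]
```

Emit:
drive_tool(commands=[0.31,0.5,0,0,0,0,0.3,0.51,0,0,0,0,0.31,0.5,0,0,0,0,0.31,0.51,0,0,0,0,0.31,0.5,0,0,0,0])

```text
t: 26.18
ee_pos: [0.5411, -0.2279, 0.1964]
ee_rot: [-3.128, -0.269, 0.007]
contact_force: [0.2, 0.9, -3.4]
opening: 0.733
grasp_force: 67.1
```

Emit:
drive_tool(commands=[0.3,0.5,0,0,0,0,0.31,0.51,0,0,0,0,0,0,0,0,0,0,0,0,0,0,0,0,0,0,0,0,0,0])

```text
t: 26.8
ee_pos: [0.5874, -0.2797, 0.1985]
ee_rot: [-3.129, -0.271, 0.003]
contact_force: [0.4, 0.3, -4.3]
opening: 0.735
grasp_force: 67.2
```

```bash
python3 - <<'E'
from h import *
plan((.588,-.281,.09,-80),(.588,-.281,.08,-80),step=.035)
E
```

```text
now [ 0.5874 -0.2797  0.1985] az -80.1 t 26.80 open 0.73 grip 67.2
-> (0.588, -0.281, 0.09, -80)
[0.0,0.01,0.45,0,0,-0.0,0.0,0.0,0.45,0,0,-0.0,0.0,0.01,0.46,0,0,-0.0,0.01,0.0,0.45,0,0,-0.0]
-> (0.588, -0.281, 0.08, -80)
[-0.0,0.0,0.16,0,0,-0.0]
```

Emit:
drive_tool(commands=[0,0.01,0.45,0,0,0,0,0,0.45,0,0,0,0,0.01,0.46,0,0,0,0,0,0.4,0,0,0,0,0,0,0,0,0])

```text
t: 27.42
ee_pos: [0.5866, -0.281, 0.092]
ee_rot: [-3.128, -0.27, 0.006]
contact_force: [0.5, -0.3, -4.0]
opening: 0.734
grasp_force: 67.3
```

Emit:
drive_tool(commands=[0,0,0.1,0,0,0,0,0,0,0,0,0,0,0,0,0,0,0])

```text
t: 27.8
ee_pos: [0.5889, -0.2824, 0.0888]
ee_rot: [3.129, 0.269, 0.002]
contact_force: [0.4, 0.5, -3.5]
opening: 0.735
grasp_force: 67.3
```

Emit:
drive_tool(commands=[0,-0.02,0.1,0,0,0,0,0,0.06,0,0,0,0,0,0.04,0,0,0,0,0,0,0,0,0,0,0,0,0,0,0])

```text
t: 28.42
ee_pos: [0.588, -0.2808, 0.0768]
ee_rot: [-3.13, -0.269, 0.001]
contact_force: [-4.7, 2.4, 5.1]
opening: 0.735
grasp_force: 68.2
```

Emit:
drive_tool(commands=[0,0,0,0,0,0,0,0,0,0,0,0,0,0,0,0,0,0,0,0,0,0,0,0], jaw=1)

```text
t: 28.92
ee_pos: [0.5884, -0.2811, 0.0759]
ee_rot: [3.13, 0.269, 0.0]
contact_force: [-0.8, 0.4, 0.6]
opening: 1.002
grasp_force: 0.0
```

Emit:
drive_tool(commands=[0,0,-0.2,0,0,0,0,0,-0.4,0,0,0,0,0,-0.8,0,0,0,0,0,-0.6,0,0,0,0,0,0,0,0,0])

```text
t: 29.55
ee_pos: [0.5906, -0.2817, 0.2006]
ee_rot: [3.127, 0.269, 0.011]
contact_force: [-0.1, -0.2, -0.3]
opening: 0.999
grasp_force: 0.0
```

```bash
python3 - <<'E'
from h import *
plan((.47,-.1,.2,-75),(.436,.1005,.15,-73),(.436,.1005,.06,-73),(.436,.1005,-.003,-73),step=.05)
E
```

```text
now [ 0.5906 -0.2817  0.2006] az -80.2 t 29.55 open 1.00 grip 0.0
-> (0.47, -0.1, 0.2, -75)
[-0.29,-0.67,0.0,0,0,-0.02,-0.28,-0.67,0.0,0,0,-0.03,-0.27,-0.67,0.01,0,0,-0.02,-0.26,-0.68,-0.0,0,0,-0.02,-0.24,-0.69,0.0,0,0,-0.03]
-> (0.436, 0.1005, 0.15, -73)
[0.07,-0.67,0.17,0,0,-0.01,0.07,-0.68,0.16,0,0,-0.01,0.07,-0.67,0.17,0,0,-0.0,0.08,-0.67,0.17,0,0,-0.01,0.08,-0.68,0.16,0,0,-0.01]
-> (0.436, 0.1005, 0.06, -73)
[0.0,0.0,0.75,0,0,0.0,0.0,0.0,0.75,0,0,0.0]
-> (0.436, 0.1005, -0.003, -73)
[0.0,0.0,0.53,0,0,0.0,0.0,0.0,0.52,0,0,0.0]
```

Emit:
drive_tool(commands=[-0.29,-0.67,0,0,0,-0.02,-0.28,-0.67,0,0,0,-0.03,-0.27,-0.67,0,0,0,-0.02,-0.26,-0.68,0,0,0,-0.02,-0.24,-0.69,0,0,0,-0.03])

```text
t: 30.18
ee_pos: [0.4665, -0.0979, 0.1957]
ee_rot: [-3.114, -0.417, 0.001]
contact_force: [1.4, 0.5, 0.6]
opening: 1.002
grasp_force: 0.0
```

Emit:
drive_tool(commands=[0.07,-0.67,0.17,0,0,0,0.07,-0.68,0.16,0,0,-0.01,0.07,-0.67,0.17,0,0,0,0.08,-0.67,0.17,0,0,-0.01,0.08,-0.68,0.16,0,0,-0.01])

```text
t: 30.8
ee_pos: [0.4341, 0.1026, 0.1457]
ee_rot: [3.109, 0.453, -0.0]
contact_force: [0.8, -0.3, 1.0]
opening: 0.998
grasp_force: 0.0
```

Emit:
drive_tool(commands=[0,0,0.7,0,0,0,0,0,0,0,0,0,0,0,0,0,0,0])

```text
t: 31.18
ee_pos: [0.4351, 0.1013, 0.1048]
ee_rot: [3.109, 0.452, 0.0]
contact_force: [1.1, 0.1, -0.3]
opening: 1.0
grasp_force: 0.0
```

```bash
python3 - <<'E'
from h import *
plan((.435,.1005,.05,-73),(.435,.1005,-.002,-73),step=.03)
E
```

```text
now [0.4351 0.1013 0.1048] az -73.5 t 31.18 open 1.00 grip 0.0
-> (0.435, 0.1005, 0.05, -73)
[-0.0,0.01,0.46,0,0,-0.01,-0.0,0.0,0.45,0,0,-0.0]
-> (0.435, 0.1005, -0.002, -73)
[-0.0,0.0,0.43,0,0,-0.0,-0.0,0.0,0.44,0,0,-0.0]
```

Emit:
drive_tool(commands=[0,0.01,0.46,0,0,0,0,0,0.45,0,0,0,0,0,0.41,0,0,0,0,0,0.38,0,0,0,0,0,0,0,0,0])

```text
t: 31.8
ee_pos: [0.4352, 0.1004, 0.0023]
ee_rot: [3.108, 0.451, -0.001]
contact_force: [-1.1, 0.5, 1.0]
opening: 0.998
grasp_force: 0.0
```

Emit:
drive_tool(commands=[0,0,0,0,0,0,0,0,0,0,0,0,0,0,0,0,0,0,0,0,0,0,0,0,0,0,0,0,0,0], jaw=-1)

```text
t: 32.42
ee_pos: [0.4362, 0.1011, 0.0038]
ee_rot: [3.109, 0.451, 0.004]
contact_force: [-1.9, -0.9, 9.5]
opening: 0.688
grasp_force: 63.6
```

Emit:
drive_tool(commands=[0,0,-0.2,0,0,0,0,0,-0.4,0,0,0,0,0,-0.4,0,0,0,0,0,0,0,0,0,0,0,0,0,0,0])

```text
t: 33.05
ee_pos: [0.4349, 0.1008, 0.0622]
ee_rot: [3.109, 0.452, 0.001]
contact_force: [-0.5, 0.6, -1.3]
opening: 0.687
grasp_force: 65.1
```

```bash
python3 - <<'E'
from h import *
plan((.5,.13,.11,-86),(.592,.190,.1,-99),step=.04)
f=cams.grab_frame('side');g=cams.grab_frame('top')
cv2.imwrite('pics/mouse.png',np.vstack([cv2.resize(f['img'][150:260,190:320],(520,440)),cv2.resize(g['img'][170:250,200:304],(520,400))[:160]])[:,:,::-1])
E
```

```text
now [0.4349 0.1008 0.0622] az -73.4 t 33.05 open 0.69 grip 65.1
-> (0.5, 0.13, 0.11, -86)
[0.39,-0.05,-0.27,0,0,0.09,0.39,-0.08,-0.26,0,0,0.1,0.38,-0.11,-0.27,0,0,0.09]
-> (0.592, 0.19, 0.1, -99)
[0.53,-0.3,0.06,0,0,0.1,0.51,-0.34,0.05,0,0,0.09,0.49,-0.37,0.06,0,0,0.1]
```

View pics/mouse.png

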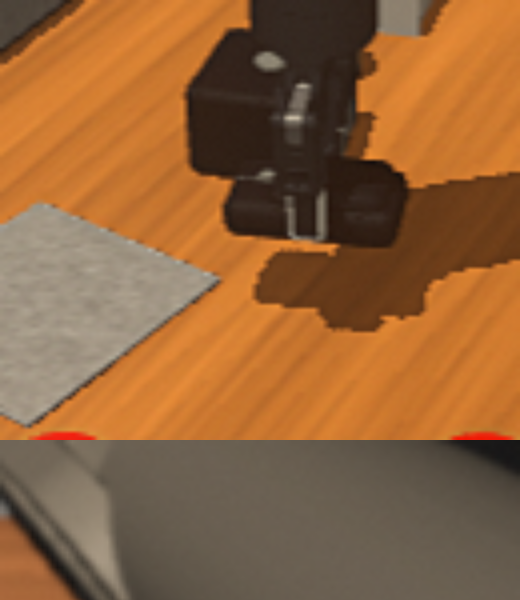

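Emit:
drive_tool(commands=[0.39,-0.05,-0.27,0,0,0.09,0.39,-0.08,-0.26,0,0,0.1,0.38,-0.11,-0.27,0,0,0.09,0.53,-0.3,0.06,0,0,0.1,0.51,-0.34,0.05,0,0,0.09])

```text
t: 33.78
ee_pos: [0.5617, 0.1706, 0.1026]
ee_rot: [3.138, -0.129, -0.002]
contact_force: [-0.0, -0.4, -1.0]
opening: 0.689
grasp_force: 65.1
```

Emit:
drive_tool(commands=[0.53,-0.36,0.06,0,0,0.1,0,0,0,0,0,0,0,0,0,0,0,0,0,0,0,0,0,0])

```text
t: 34.28
ee_pos: [0.5936, 0.1885, 0.0995]
ee_rot: [3.131, -0.248, -0.002]
contact_force: [-0.1, -0.0, -0.5]
opening: 0.687
grasp_force: 65.1
```

```bash
python3 - <<'E'
from h import *
plan((.596,.189,.05,-99),(.596,.189,.012,-99),step=.03)
E
```

```text
now [0.5936 0.1885 0.0995] az -99.1 t 34.27 open 0.69 grip 65.1
-> (0.596, 0.189, 0.05, -99)
[0.02,-0.01,0.41,0,0,-0.0,0.02,-0.0,0.41,0,0,-0.0]
-> (0.596, 0.189, 0.012, -99)
[-0.0,-0.0,0.32,0,0,-0.0,-0.0,-0.0,0.32,0,0,-0.0]
```

Emit:
drive_tool(commands=[0.02,-0.01,0.41,0,0,0,0.02,0,0.41,0,0,0,0,0,0.32,0,0,0,0,0,0.3,0,0,0,0,0,0,0,0,0])

```text
t: 34.9
ee_pos: [0.5959, 0.1891, 0.0121]
ee_rot: [3.131, -0.248, -0.004]
contact_force: [-0.4, -0.5, -0.3]
opening: 0.688
grasp_force: 65.1
```

Emit:
drive_tool(commands=[0,0,0,0,0,0,0,0,0,0,0,0])

```text
t: 35.15
ee_pos: [0.5978, 0.1899, 0.0145]
ee_rot: [-3.131, 0.248, -0.002]
contact_force: [-0.4, 0.3, -3.1]
opening: 0.691
grasp_force: 65.2
```

Emit:
drive_tool(commands=[-0.02,0,0.06,0,0,0,0,0,0.04,0,0,0,0,0,0.02,0,0,0,0,0,0,0,0,0,0,0,0,0,0,0])

```text
t: 35.78
ee_pos: [0.5958, 0.1899, 0.0079]
ee_rot: [3.131, -0.248, 0.0]
contact_force: [-6.1, -2.8, 13.8]
opening: 0.687
grasp_force: 66.9
```

Emit:
drive_tool(commands=[0,0,0,0,0,0,0,0,0,0,0,0,0,0,0,0,0,0,0,0,0,0,0,0], jaw=1)

```text
t: 36.28
ee_pos: [0.5959, 0.1897, 0.0061]
ee_rot: [3.132, -0.248, -0.0]
contact_force: [-0.1, 0.1, 0.3]
opening: 0.997
grasp_force: 0.0
```

Emit:
drive_tool(commands=[0,0,-0.2,0,0,0,0,0,-0.6,0,0,0,0,0,-0.9,0,0,0,0,0,-0.9,0,0,0,0,0,-0.9,0,0,0])

```text
t: 36.9
ee_pos: [0.5957, 0.1897, 0.2191]
ee_rot: [-3.131, 0.248, -0.001]
contact_force: [1.2, 0.2, -0.3]
opening: 1.004
grasp_force: 0.0
```

```bash
python3 - <<'E'
from h import *
plan((.5,.25,.25,-99),(.30,.42,.25,-99))
E
```

```text
now [0.5957 0.1897 0.2191] az -99.1 t 36.90 open 1.00 grip 0.0
-> (0.5, 0.25, 0.25, -99)
[-0.58,-0.25,-0.17,0,0,-0.0,-0.58,-0.24,-0.17,0,0,-0.0,-0.57,-0.25,-0.18,0,0,-0.0]
-> (0.3, 0.42, 0.25, -99)
[-0.75,-0.45,0.0,0,0,-0.0,-0.75,-0.46,0.0,0,0,-0.0,-0.75,-0.45,0.0,0,0,-0.0,-0.74,-0.46,0.0,0,0,-0.0,-0.75,-0.45,0.0,0,0,-0.0]
```

Emit:
drive_tool(commands=[-0.58,-0.25,-0.17,0,0,0,-0.58,-0.24,-0.17,0,0,0,-0.57,-0.25,-0.18,0,0,0])

```text
t: 37.28
ee_pos: [0.4993, 0.2505, 0.2488]
ee_rot: [-3.131, 0.248, -0.002]
contact_force: [0.2, 0.4, 0.0]
opening: 1.0
grasp_force: 0.0
```

Emit:
drive_tool(commands=[-0.75,-0.45,0,0,0,0,-0.75,-0.46,0,0,0,0,-0.75,-0.45,0,0,0,0,-0.74,-0.46,0,0,0,0,-0.75,-0.45,0,0,0,0])

```text
t: 37.9
ee_pos: [0.2989, 0.4208, 0.2485]
ee_rot: [-3.131, 0.248, -0.002]
contact_force: [0.1, 0.3, 0.2]
opening: 1.003
grasp_force: 0.0
```

Emit:
drive_tool(commands=[0,0,0,0,0,0,0,0,0,0,0,0])

```text
t: 38.15
ee_pos: [0.3006, 0.4196, 0.248]
ee_rot: [-3.132, 0.248, -0.001]
contact_force: [-0.6, -0.6, 0.3]
opening: 0.999
grasp_force: 0.0
```

```bash
python3 - <<'E'
from h import *
np.set_printoptions(suppress=True,precision=4)
f=cams.grab_frame('top')
hsv=cv2.cvtColor(f['img'],cv2.COLOR_RGB2HSV);V=hsv[:,:,2].astype(int);S=hsv[:,:,1].astype(int)
for m,s,c in blobs(V<60,200):
    if 170<c[0]<255 and 115<c[1]<200:
        r=cv2.minAreaRect(np.argwhere(m)[:,::-1].astype(np.float32));q=plane(f,cv2.boxPoints(r),.02);print('mouse',q.mean(0),np.round(r[1],1));d=q[1]-q[0];e=q[2]-q[1];print(np.degrees([np.arctan2(d[1],d[0]),np.arctan2(e[1],e[0])]))
print('expected px: fig base',proj(f,[.5666,-.163,.066]),'pot rim',proj(f,[.588,-.281,.11]))
a=f['img'][100:220,130:430]
cv2.imwrite('pics/fin.png',cv2.resize(a,None,fx=2.6,fy=2.6,interpolation=2)[:,:,::-1])
E
```

```text
mouse [0.595  0.1885 0.02  ] [26.5 42.9]
[  -7.8003 -101.2514]
expected px: fig base [[355.9826 155.6004]] pot rim [[409.1239 140.6378]]
```

View pics/fin.png

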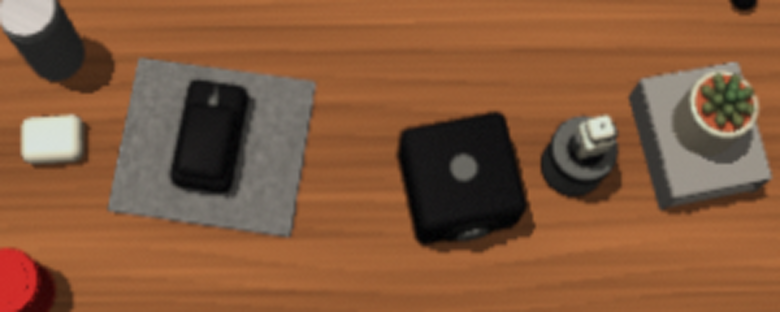

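```bash
python3 -c "
from cell import robot
print(robot.close_job())"
```

```text
the job is handed in; nothing more can be done
None
```

I set out the desk and handed the job in at about 38 s. The case is midway between stand and speaker with the figurine on its lid, the pot is on the stand, and the mouse is squared up on the mat. The last pictures put all four within a few millimetres of target and show the drink can and earbud case where they were, but handing in returned no verdict.

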